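# Earth and static test before handling cards

### The arm

A 6-joint arm with a two-finger parallel gripper is mounted at the origin on a cart in front of the work surface, level with it; the furniture and walls round the work are solid. World frame = base frame: x ahead of the robot, y to its left, z up, the work surface at z = 0. Lengths are in mm, angles in rad, forces in N, time in s.
With the tool pointing down it reaches from about 350 to 875 mm from the base axis. Payload 4.2 kg.
Tool frame: the origin (TCP) lies at the very end of the fingers, on their centre line; the grasp point (between the pads) lies 19 mm behind it; z points along the fingers, y is the line along which they close (so a half turn about z gives the same grasp; the last joint's range is limited). The gripper opens to 85 mm and grips with 20 to 120 N. Pads are 22 mm wide; open, the fingers measure 114 mm over their backs; the gripper's body (76 mm by 85 mm) begins 54 mm behind the grasp point. The pads swing forward as they close: fully open they stand 13 mm farther back than shut.
Start: joints at [-1.011, 0.385, 0.008, 0, -1.194, -0.259], TCP at [185.193, -596.911, 231.312] pointing down, gripper open.
Joint ranges: [-3.14, 3.14], [-1.21, 2.06], [-1.07, 1.41], [-3.16, 2.05], [-2.99, -0.16], [-3.1, 3.1]. Speed limits (rad/s): [2.79, 2.79, 3.14, 3.14, 3.14, 3.14].

### API

Orientations are given as a unit quaternion [x, y, z, w].
In Python, from bench import arm, optics gives the robot as it stands. The module is installed in compiled form; this text tells all that it offers.
- The arm moves only by the tool step_arm, never from a script. Its argument "motion" is a list of rows, each an object with "dr": the turn, a rotation vector about the tool's x, y, z in units of 8 degrees (1.0 is 8 degrees), a list of three; "slide": the shift along the tool's x, y, z in mm, a list of three; "jaw": the finger opening in mm, from 0 to 85.4. A call has exactly 8 rows; each row is the pose to reach, as a shift and turn from the pose commanded when the call began, along the tool's axes at that moment; what a row does not reach only later rows make up. A row lasts 1/8 s, in which the tool goes at most 62.5 mm and 10.7 degrees, less where a joint would pass 70% of its speed; a pose out of reach is approached as far as the arm can. A call with a gripper value outside its range is refused whole. The fingers move at their own pace and stop on an object; the grip force is fixed at half the most. Time passes only in rows, so rows that repeat a pose let the fingers close, or fill a call up. It gives the time, the measured TCP pose, the force, the opening and the grip force at its end, in the units of the state.
- arm.read_state(): the state, without advancing time (a new reading comes with each control period).
- optics.get_image(name): name is "scene" or "side" or "wrist"; returns the picture (400x640x3 uint8, blue, green, red); there is no depth.
- optics.camera_info(name): a dict with "camera_matrix" (3x3 intrinsics, pixels), "view" (4x4, takes a point from world to camera coordinates); the wrist camera has in their place "T_tool_cam" (4x4, takes a point from camera to tool coordinates, whose origin is the TCP and whose axes are the flange's). Camera axes: x right, y up, looking along -z (the intrinsics and any distortion apply to the point x, -y, -z); pixel columns grow to the right and rows downward; lengths in mm; the calibration is good to about 2 mm. A picture is of the moment at which its call begins: read the wrist's pose just before it. camera_info takes no time and is no camera call.
- arm.job_done(): hands the job in; it is judged then, once.
The state is a dict: "clock": time; "joints": joint angles; "joint_vel": joint speeds; "joint_efforts": joint torques, N m; "position": TCP position; "ee_rot": TCP orientation; "contact_force": force on the tool from outside, world axes, zero at the start; "wrist_torque": the same for the moment, N m; "gripper_width": finger opening in mm; "grasp_force": force on a finger pad.
Only numpy, scipy, OpenCV 4.12 (cv2) and the standard library are available. Lean on these libraries where they do the work, as an engineer would, in place of code of your own. Each camera call takes 0.05 s, during which the arm holds its last target. There are 200 camera calls.

### The job

Make the robot's hand safe for handling circuit cards: with the fingertips touch the round earth dome lightly from above and keep the touch for a good second, lift off, then touch the square tester plate in the same way for a good second and withdraw. The plates are sprung, so a light touch sinks them a little; do not push hard. Do not touch the long narrow trip bar or its housing, and do not grip, lift or shift any of the three housings or the other things on the worktop.

Things in the scene. Friction and masses are not known exactly. Their poses are not given: they have to be found in the camera images.
- earth_unit: loose dark metal housing on rubber feet, 84x84 mm and 34 mm high, about 0.8 kg, same as the other two; origin at the centre of its underside, z up. It carries, centred on top, the earth dome: a round, slightly domed steel plate, 36 mm across, on a short stem
- tester_unit: loose dark metal housing on rubber feet, 84x84 mm and 34 mm high, about 0.8 kg, same as the other two; origin at the centre of its underside, z up. It carries, centred on top, the tester plate: a flat square steel plate, 34x34 mm, its sides along the housing's x and y, on a short stem
- trip_unit: loose dark metal housing on rubber feet, 84x84 mm and 34 mm high, about 0.8 kg, same as the other two; origin at the centre of its underside, z up. It carries, centred on top, the trip bar: a narrow steel bar, 14x78 mm, long along the housing's y, on a short stem
- dome_top (a point): highest point of the earth dome, at its centre, 55 mm above the worktop when up
- square_top (a point): centre of the top face of the square tester plate, 55 mm above the worktop when up
- bar_top (a point): centre of the top face of the trip bar, 55 mm above the worktop when up
- dome (a joint): sprung plate of the earth dome: 0 = fully up, grows to 0.010 m as it is pushed down; spring 0.7 N per mm, first movement at about 1.2 N, on its stop at about 8.5 N; it springs back when released
- square (a joint): sprung plate of the square tester plate: 0 = fully up, grows to 0.010 m as it is pushed down; spring 0.7 N per mm, first movement at about 1.2 N, on its stop at about 8.5 N; it springs back when released
- bar (a joint): sprung plate of the trip bar: 0 = fully up, grows to 0.010 m as it is pushed down; spring 0.7 N per mm, first movement at about 1.2 N, on its stop at about 8.5 N; it springs back when released
- heatsink: loose bystander: finned aluminium heat sink, 40x40x20 mm; origin at the centre of its underside
- connector_1: loose bystander: cream connector housing, 16x24x10 mm; origin at the centre of its underside
- crystal_box: loose bystander: small black stepped module, 35x55x32 mm; origin at the centre of its underside
- solder_spool: loose bystander: upright solder spool, 60 mm across, 43 mm high; origin at the centre of its underside
- debug_pod: loose bystander: pale flat probe pod, 43x97x19 mm; origin at the centre of its underside
- bracket: loose bystander: black moulded cradle, 26x68x38 mm; origin at the centre of its underside
Things that resemble listed ones, but are neither listed nor needed, are in the scene too. What is shaped like the earth_unit but yellow is not meant.

How it is judged (in metres and radians):
On the way, in this order (a step that is already met when the one before it is completed fails the run):
1. the fingertips rest on the earth dome and sink it slightly, for 0.7 s (contact force between the fingers and earth_unit above 0.5 N and value of joint dome above 0.0007 m), for 0.7 s.
2. the fingers have left the earth dome and it is up again (contact force between the fingers and earth_unit below 0.1 N and value of joint dome below 0.0007 m), for 0.1 s.
3. the fingertips rest on the square tester plate and sink it slightly, for 0.7 s (contact force between the fingers and tester_unit above 0.5 N and value of joint square above 0.0007 m), for 0.7 s.
At the end, for the whole second after the job is handed in: Both touches were made in order; all three sprung plates are up again (within 0.7 mm), the three housings stand upright within 15 mm of where they stood, and so do the six loose bystanders (distance of each of earth_unit, tester_unit, trip_unit, heatsink, connector_1, crystal_box, solder_spool, debug_pod, bracket from where it was at the start of the episode below 0.015 m and angle between each of earth_unit, tester_unit, trip_unit's own z axis and vertical below 0.1 rad and value of joint each of dome, square, bar below 0.0007 m).
It fails at once if the trip bar or its housing is touched (contact force between any of the fingers, the arm and trip_unit above 0.3 N or value of joint bar above 0.001 m).
It fails at once if the earth dome or the tester plate is pushed hard (more than 15 N) (contact force between any of the fingers, the arm and earth_unit above 15 N or contact force between any of the fingers, the arm and tester_unit above 15 N).
It fails at once if a housing is lifted, tipped or shifted by more than 15 mm (height (world z) of any of earth_unit, tester_unit, trip_unit above 0.006 m or distance of any of earth_unit, tester_unit, trip_unit from where it was at the start of the episode above 0.015 m or angle between any of earth_unit, tester_unit, trip_unit's own z axis and vertical above 0.1 rad).
It fails at once if another thing on the worktop is lifted or shifted by more than 15 mm (distance of any of heatsink, connector_1, crystal_box, solder_spool, debug_pod, bracket from where it was at the start of the episode above 0.015 m).
It also fails if it takes over 48 s, if anything falls off the work surface, if the arm or the gripper's body presses on something with over 40 N, if the wrist force passes 120 N, or if a joint passes its speed limit or range.

## Working session

There is one attempt and no reset: what is moved stays moved. The work goes in short steps, Python scripts to look and compute and a tool call to move; the robot and the scene stay as the last step left them, time stands still between calls to the robot, and variables do not carry over. Pictures are saved under pics/ and viewed, at most 10 in all, crops included, and the job is handed in when it is done.

Besides the shell and the picture viewer there is one more tool, called after ">>>" by a JSON object that holds its "api" and its "payload", one argument or row to a line. step_arm: Moves the arm, as the interface text tells. Its arguments: {"type":"object","properties":{"motion":{"type":"array","items":{"type":"object","properties":{"dr":{"type":"array","items":{"type":"number"}},"slide":{"type":"array","items":{"type":"number"}},"jaw":{"type":"number"}}}}},"required":["motion"]}

```bash
mkdir -p pics; cat > h.py <<'E'
import numpy as np, cv2
from bench import arm, optics
from scipy.spatial.transform import Rotation as R
def cam(name, st=None):
    i=optics.camera_info(name); K=np.array(i["camera_matrix"])
    if name=="wrist":
        T=np.eye(4); T[:3,:3]=R.from_quat(st["ee_rot"]).as_matrix(); T[:3,3]=st["position"]
        C=T@np.array(i["T_tool_cam"])
    else: C=np.linalg.inv(np.array(i["view"]))
    return K,C
def ray(K,C,px,z):
    d=C[:3,:3]@(np.array([1,-1,-1])*(np.linalg.inv(K)@[px[0],px[1],1])); o=C[:3,3]
    return o+d*(z-o[2])/d[2]
E
python3 - <<'E'
from h import *
s=arm.read_state(); print(s)
for n in ["scene","side"]:
    cv2.imwrite(f"pics/{n}0.png",optics.get_image(n)); print(n,{k:(np.round(v,3).tolist() if not isinstance(v,str) else v) for k,v in optics.camera_info(n).items()})
print(optics.camera_info("wrist"))
E
```

```text
{'clock': 0.0, 'joints': array([-1.01140173e+00,  3.85538159e-01,  6.62593827e-03, -4.83790427e-04,
       -1.19397294e+00, -2.58547087e-01]), 'joint_vel': array([ 2.35842249e-04, -7.45480005e-05, -3.66017483e-04, -6.45794124e-04,
       -6.02693392e-04,  1.93367695e-03]), 'joint_efforts': array([ 5.66845192e-04, -3.92288911e+01,  1.88399827e+01,  4.18625951e+00,
       -4.74318804e-03,  1.31006553e-05]), 'position': array([ 185.01979698, -596.38307736,  230.23497333]), 'ee_rot': array([-1.49768795e-01,  9.88720469e-01,  1.04769308e-03, -2.09040239e-04]), 'contact_force': array([-0.09305691,  0.28592669, -0.25106311]), 'wrist_torque': array([ 0.01523885, -0.0353978 ,  0.02690091]), 'grasp_force': 0.0, 'gripper_width': 85.15381784931243}
scene {'camera_matrix': [[389.412, 0.0, 321.792], [0.0, 389.412, 195.051], [0.0, 0.0, 1.0]], 'view': [[-0.754, -0.657, 0.016, 375.473], [0.452, -0.502, 0.737, -297.265], [-0.476, 0.563, 0.675, -651.925], [0.0, 0.0, 0.0, 1.0]]}
side {'camera_matrix': [[384.278, 0.0, 317.917], [0.0, 384.278, 199.929], [0.0, 0.0, 1.0]], 'view': [[-1.0, -0.025, -0.012, 525.322], [0.006, -0.607, 0.795, -65.221], [-0.027, 0.795, 0.607, -835.621], [0.0, 0.0, 0.0, 1.0]]}
{'camera_matrix': array([[278.38439285,   0.        , 317.84032735],
       [  0.        , 278.38439285, 198.05861256],
       [  0.        ,   0.        ,   1.        ]]), 'T_tool_cam': array([[-7.13989151e-04,  9.45642637e-01,  3.25206846e-01,
         8.36674044e+01],
       [ 9.99999745e-01,  6.76681915e-04,  2.27823306e-04,
        -4.67329366e-01],
       [-4.62215913e-06,  3.25206925e-01, -9.45642880e-01,
        -1.42200948e+02],
       [ 0.00000000e+00,  0.00000000e+00,  0.00000000e+00,
         1.00000000e+00]])}
```

View pics/scene0.png

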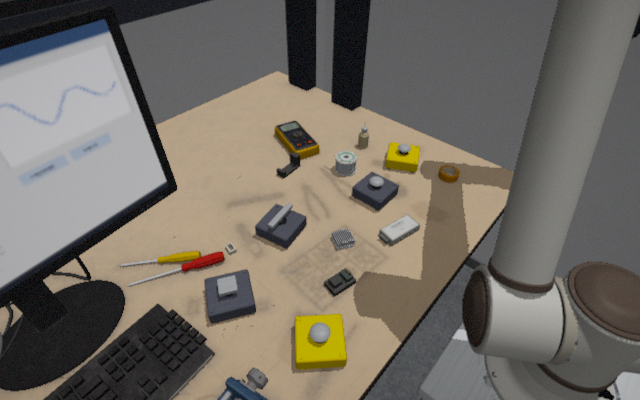

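View pics/side0.png

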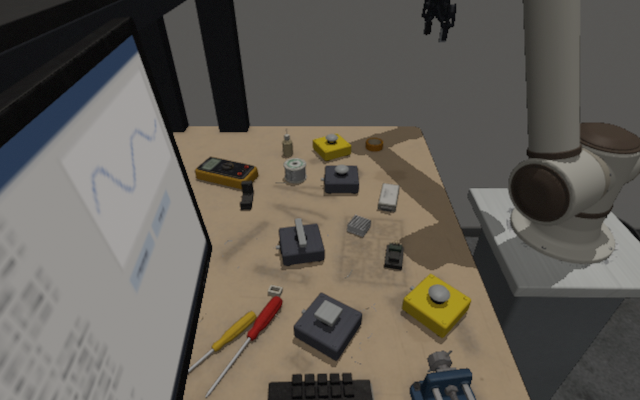

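Candidates for the earth dome in the scene view: dark housing with a dome at (376,183), yellow look-alikes at (404,152) and (320,332). I choose the dark one. The square tester is at (228,285) and the trip bar, to be avoided, at (285,217). In the side view they are at (342,172), (327,314) and (300,232).

```bash
python3 - <<'E'
from h import *
P={"scene":{"dome":(376,182),"sq":(228,285),"bar":(285,217)},"side":{"dome":(342,171),"sq":(328,314),"bar":(300,233)}}
for n in P:
    im=cv2.imread(f"pics/{n}0.png"); K,C=cam(n)
    hsv=cv2.cvtColor(im,cv2.COLOR_BGR2HSV)
    m=((hsv[...,2]>105)&(hsv[...,1]<50)).astype(np.uint8)
    k,l,st,ce=cv2.connectedComponentsWithStats(m)
    for o,p in P[n].items():
        i=l[p[1],p[0]]; c=ce[i] if i else p
        print(n,o,i and st[i].tolist(),np.round(c,1),np.round(ray(K,C,c,54)))
    for o,p in {"yel1":(404,148),"yel2":(320,332),"spool":(345,160),"pod":(399,230),"hs":(343,238),"crys":(340,281),"conn":(231,248),"brk":(290,166),"bottle":(364,138),"vise":(258,378)}.items():
        if n=="scene": print(o,np.round(ray(K,C,p,25)))
a=cv2.imread("pics/scene0.png")[150:320,190:420]
cv2.imwrite("pics/crop0.png",cv2.resize(a,None,fx=3,fy=3,interpolation=cv2.INTER_CUBIC))
E
```

```text
scene dome [370, 175, 14, 11, 120] [376.6 180.4] [ 467. -162.   54.]
scene sq [217, 275, 21, 19, 311] [226.9 284.2] [501. 261.  54.]
scene bar 0 [285 217] [543.  70.  54.]
yel1 [ 508. -357.   25.]
yel2 [323. 207.  25.]
spool [ 595. -205.   25.]
pod [351. -87.  25.]
hs [427.  13.  25.]
crys [363. 102.  25.]
conn [583. 189.  25.]
brk [685. -88.  25.]
bottle [ 619. -322.   25.]
vise [345. 330.  25.]
side dome [336, 164, 12, 8, 76] [341.5 167.8] [ 471. -162.   54.]
side sq [315, 300, 27, 23, 346] [328.  311.2] [502. 260.  54.]
side bar [295, 218, 11, 26, 164] [300.  230.2] [559.  68.  54.]
```

View pics/crop0.png

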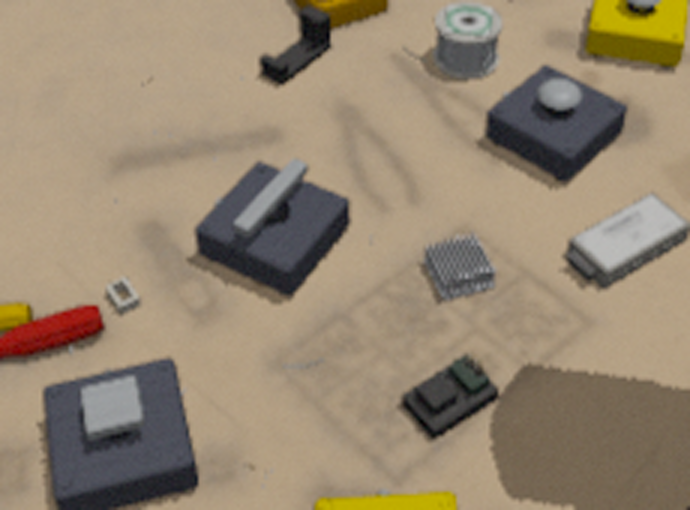

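The crop confirms it: the dark housing with the round dome is at upper right, the bar is in the middle and the square plate at lower left. Both views agree within 4 mm: dome about (469,-162), square about (501,261). Next I move above the dome with the jaw shut.

>>> {"api": "step_arm", "payload": {
  "motion": [
    {"dr":[0,0,0],"slide":[-36,30,0],"jaw":0},
    {"dr":[0,0,0],"slide":[-80,66,0],"jaw":0},
    {"dr":[0,0,0],"slide":[-124,102,0],"jaw":0},
    {"dr":[0,0,0],"slide":[-168,139,0],"jaw":0},
    {"dr":[0,0,0],"slide":[-212,175,0],"jaw":0},
    {"dr":[0,0,0],"slide":[-256,212,0],"jaw":0},
    {"dr":[0,0,0],"slide":[-300,248,0],"jaw":0},
    {"dr":[0,0,0],"slide":[-330,273,0],"jaw":0}
  ]
}}

```text
clock: 1.1
position: [420.2, -236.3, 231.1]
ee_rot: [-0.151, 0.989, 0.0, -0.0]
contact_force: [0.3, -0.2, 0.5]
gripper_width: -0.0
grasp_force: 0.0
```

>>> {"api": "step_arm", "payload": {
  "motion": [
    {"dr":[0,0,0],"slide":[-30,25,10],"jaw":0},
    {"dr":[0,0,0],"slide":[-55,45,30],"jaw":0},
    {"dr":[0,0,0],"slide":[-70,58,60],"jaw":0},
    {"dr":[0,0,0],"slide":[-70,58,80],"jaw":0},
    {"dr":[0,0,0],"slide":[-70,58,90],"jaw":0},
    {"dr":[0,0,0],"slide":[-70,58,90],"jaw":0},
    {"dr":[0,0,0],"slide":[-70,58,90],"jaw":0},
    {"dr":[0,0,0],"slide":[-70,58,90],"jaw":0}
  ]
}}

```text
clock: 2.1
position: [469.6, -162.5, 142.2]
ee_rot: [-0.15, 0.989, -0.0, 0.001]
contact_force: [0.1, -0.1, 0.1]
gripper_width: -0.2
grasp_force: 0.0
```

```bash
python3 - <<'E'
from h import *
s=arm.read_state(); print({k:np.round(s[k],3) for k in ["clock","position","ee_rot","contact_force","gripper_width"]})
cv2.imwrite("pics/w1.png",optics.get_image("wrist"))
K,C=cam("wrist",s)
V=np.linalg.inv(C)
for p in [(469,-162,54),s["position"]]:
    c=V[:3,:3]@np.array(p)+V[:3,3]; u=K@(c*[1,-1,-1]); print(u[:2]/u[2])
E
```

```text
{'clock': np.float64(2.1), 'position': array([ 469.611, -162.504,  142.197]), 'ee_rot': array([-0.15 ,  0.989, -0.   ,  0.001]), 'contact_force': array([ 0.106, -0.053,  0.118]), 'gripper_width': np.float64(-0.248)}
[319.25697221 202.18717717]
[318.74554255 254.66482785]
```

View pics/w1.png

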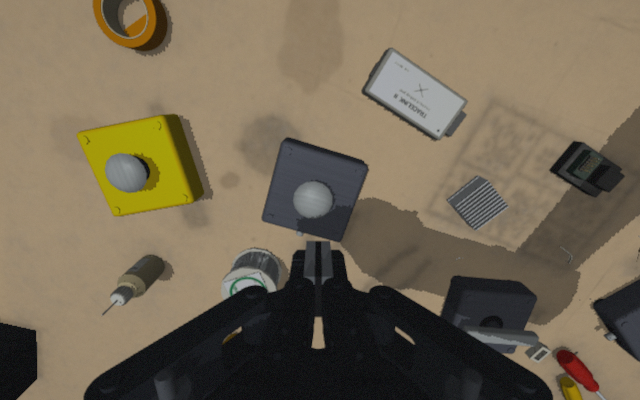

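The wrist view shows the dark dome at (313,200), close to the predicted (319,202). The yellow look-alike is to the left at (126,173), and the trip bar is well away at (490,340).

```bash
python3 - <<'E'
from h import *
s=arm.read_state(); K,C=cam("wrist",s); p=ray(K,C,(313.5,200),54)
Rm=R.from_quat(s["ee_rot"]).as_matrix()
print(p, Rm.T@(p-s["position"]))
E
```

```text
[ 468.39048885 -167.41018079   54.        ] [ 2.67707954 -4.32935338 88.08186191]
```

>>> {"api": "step_arm", "payload": {
  "motion": [
    {"dr":[0,0,0],"slide":[2,-4,15],"jaw":0},
    {"dr":[0,0,0],"slide":[2,-4,35],"jaw":0},
    {"dr":[0,0,0],"slide":[2,-4,55],"jaw":0},
    {"dr":[0,0,0],"slide":[2,-4,68],"jaw":0},
    {"dr":[0,0,0],"slide":[2,-4,76],"jaw":0},
    {"dr":[0,0,0],"slide":[2,-4,81],"jaw":0},
    {"dr":[0,0,0],"slide":[2,-4,82],"jaw":0},
    {"dr":[0,0,0],"slide":[2,-4,82],"jaw":0}
  ]
}}

```text
clock: 3.15
position: [468.8, -166.7, 59.7]
ee_rot: [-0.15, 0.989, -0.0, 0.0]
contact_force: [-0.7, -0.4, -0.2]
gripper_width: -0.1
grasp_force: 0.0
```

>>> {"api": "step_arm", "payload": {
  "motion": [
    {"dr":[0,0,0],"slide":[0,0,1],"jaw":0},
    {"dr":[0,0,0],"slide":[0,0,2],"jaw":0},
    {"dr":[0,0,0],"slide":[0,0,3],"jaw":0},
    {"dr":[0,0,0],"slide":[0,0,4],"jaw":0},
    {"dr":[0,0,0],"slide":[0,0,5],"jaw":0},
    {"dr":[0,0,0],"slide":[0,0,6],"jaw":0},
    {"dr":[0,0,0],"slide":[0,0,7],"jaw":0},
    {"dr":[0,0,0],"slide":[0,0,7],"jaw":0}
  ]
}}

```text
clock: 4.15
position: [468.5, -166.7, 52.4]
ee_rot: [-0.15, 0.989, -0.0, 0.0]
contact_force: [-0.8, 0.9, 2.8]
gripper_width: -0.1
grasp_force: 1.4
```

The reading is 2.8 N with the plate about 2.5 mm down. I'll hold there for over a second.

>>> {"api": "step_arm", "payload": {
  "motion": [
    {"dr":[0,0,0],"slide":[0,0,1],"jaw":0},
    {"dr":[0,0,0],"slide":[0,0,1],"jaw":0},
    {"dr":[0,0,0],"slide":[0,0,1],"jaw":0},
    {"dr":[0,0,0],"slide":[0,0,1],"jaw":0},
    {"dr":[0,0,0],"slide":[0,0,1],"jaw":0},
    {"dr":[0,0,0],"slide":[0,0,1],"jaw":0},
    {"dr":[0,0,0],"slide":[0,0,1],"jaw":0},
    {"dr":[0,0,0],"slide":[0,0,1],"jaw":0}
  ]
}}

```text
clock: 5.15
position: [468.5, -166.7, 51.3]
ee_rot: [-0.15, 0.989, -0.0, 0.0]
contact_force: [0.3, -0.2, 3.7]
gripper_width: 0.6
grasp_force: 1.8
```

```bash
python3 - <<'E'
from h import *
im=optics.get_image("side")[90:240,250:450]
cv2.imwrite("pics/touch1.png",cv2.resize(im,None,fx=4,fy=4,interpolation=cv2.INTER_CUBIC))
s=arm.read_state(); print(s["position"],s["contact_force"],s["clock"])
E
```

```text
[ 468.48022602 -166.70308541   51.33820541] [-0.70353074 -0.31269715  3.11804105] 5.2
```

View pics/touch1.png

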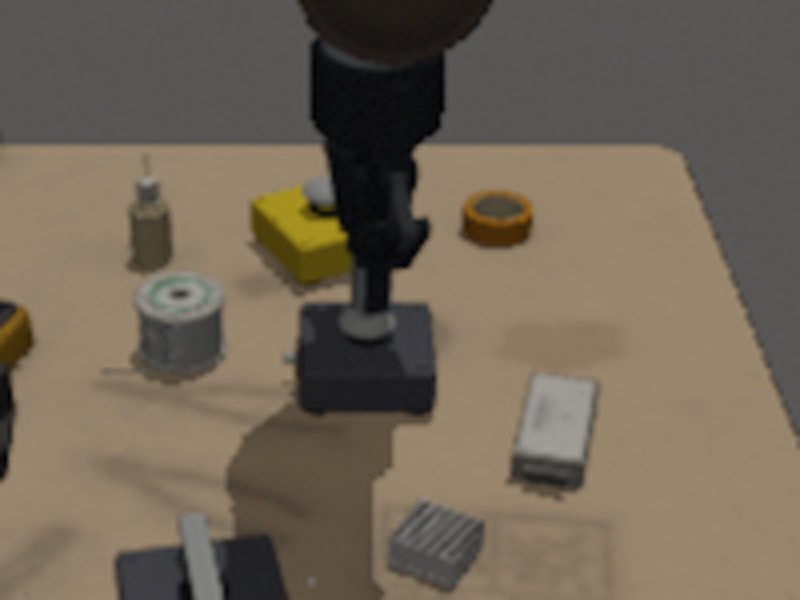

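The fingertips rest on the dome at crop pixel (368,315), and the housing has not moved. Now I lift off.

>>> {"api": "step_arm", "payload": {
  "motion": [
    {"dr":[0,0,0],"slide":[0,0,-4],"jaw":0},
    {"dr":[0,0,0],"slide":[0,0,-10],"jaw":0},
    {"dr":[0,0,0],"slide":[0,0,-20],"jaw":0},
    {"dr":[0,0,0],"slide":[0,0,-40],"jaw":0},
    {"dr":[0,0,0],"slide":[0,0,-70],"jaw":0},
    {"dr":[0,0,0],"slide":[0,0,-100],"jaw":0},
    {"dr":[0,0,0],"slide":[0,0,-110],"jaw":0},
    {"dr":[0,0,0],"slide":[0,0,-110],"jaw":0}
  ]
}}

```text
clock: 6.2
position: [468.5, -166.6, 161.7]
ee_rot: [-0.15, 0.989, 0.0, 0.001]
contact_force: [0.8, 0.1, 0.1]
gripper_width: 0.3
grasp_force: 0.0
```

```bash
python3 - <<'E'
from h import *
s=arm.read_state(); print(s["position"],s["contact_force"])
K,C=cam("scene"); print("cam",C[:3,3],"stand",ray(K,C,(60,320),0),ray(K,C,(125,300),0),"mon edge 175,185:",[ray(K,C,(175,185),z).round() for z in(100,200,300)])
K,C=cam("side"); print("cam",C[:3,3],"mon edge 210,245:",[ray(K,C,(210,245),z).round() for z in(100,200,300)])
Rm=R.from_quat(s["ee_rot"]).as_matrix(); print(Rm.T@(np.array([501,261,150])-s["position"]))
E
```

```text
[ 468.45166866 -166.55739172  161.66311061] [0.84478218 0.14736772 0.08941283]
cam [107.34350543 464.54425079 653.47422744] stand [700.62819087 492.27448064   0.        ] [651.86778503 393.2872033    0.        ] mon edge 175,185: [array([752., 190., 100.]), array([636., 240., 200.]), array([519., 289., 300.])]
cam [502.95620903 637.55463009 564.83595833] mon edge 210,245: [array([708., 160., 100.]), array([664., 262., 200.]), array([620., 365., 300.])]
[-157.67037924  398.7490252    11.83265176]
```

```bash
python3 - <<'E'
from h import *
for n,ps in {"scene":[(175,185),(90,232),(2,278)],"side":[(210,245),(195,330),(182,398)]}.items():
    K,C=cam(n)
    for p in ps: print(n,p,[ray(K,C,p,z).round() for z in (160,180)])
# top corner, two-view
(K1,C1),(K2,C2)=cam("scene"),cam("side")
def tri(a,b):
    d=[C[:3,:3]@(np.array([1,-1,-1])*(np.linalg.inv(K)@[*p,1])) for K,C,p in((K1,C1,a),(K2,C2,b))]
    o1,o2=C1[:3,3],C2[:3,3]; t=np.linalg.lstsq(np.c_[d[0],-d[1]],o2-o1,rcond=None)[0]
    return o1+t[0]*d[0],o2+t[1]*d[1]
print(tri((108,10),(138,28)),tri((175,185),(210,245)))
E
```

```text
scene (175, 185) [array([682., 220., 160.]), array([659., 230., 180.])]
scene (90, 232) [array([684., 383., 160.]), array([660., 386., 180.])]
scene (2, 278) [array([690., 513., 160.]), array([667., 511., 180.])]
side (210, 245) [array([681., 221., 160.]), array([673., 242., 180.])]
side (195, 330) [array([663., 368., 160.]), array([655., 381., 180.])]
side (182, 398) [array([654., 448., 160.]), array([646., 458., 180.])]
(array([696.86945689, 229.17819798, 475.34332601]), array([695.45943396, 229.78646192, 469.87313649])) (array([682.21118882, 219.7822676 , 160.1438694 ]), array([681.72045931, 220.45030214, 159.24059234]))
```

The monitor front is at x of about 660 to 690, so there is clear space at the tester. I'll transfer over at z of about 160.

>>> {"api": "step_arm", "payload": {
  "motion": [
    {"dr":[0,0,0],"slide":[-14,35,0],"jaw":0},
    {"dr":[0,0,0],"slide":[-33,84,0],"jaw":0},
    {"dr":[0,0,0],"slide":[-53,134,0],"jaw":0},
    {"dr":[0,0,0],"slide":[-73,184,0],"jaw":0},
    {"dr":[0,0,0],"slide":[-93,235,0],"jaw":0},
    {"dr":[0,0,0],"slide":[-113,285,0],"jaw":0},
    {"dr":[0,0,0],"slide":[-132,334,0],"jaw":0},
    {"dr":[0,0,0],"slide":[-148,374,0],"jaw":0}
  ]
}}

```text
clock: 7.2
position: [498.1, 236.0, 159.5]
ee_rot: [-0.15, 0.989, -0.001, -0.001]
contact_force: [0.7, -0.7, 0.3]
gripper_width: 0.1
grasp_force: 0.0
```

>>> {"api": "step_arm", "payload": {
  "motion": [
    {"dr":[0,0,0],"slide":[-7,17,0],"jaw":0},
    {"dr":[0,0,0],"slide":[-10,25,5],"jaw":0},
    {"dr":[0,0,0],"slide":[-10,25,15],"jaw":0},
    {"dr":[0,0,0],"slide":[-10,25,20],"jaw":0},
    {"dr":[0,0,0],"slide":[-10,25,20],"jaw":0},
    {"dr":[0,0,0],"slide":[-10,25,20],"jaw":0},
    {"dr":[0,0,0],"slide":[-10,25,20],"jaw":0},
    {"dr":[0,0,0],"slide":[-10,25,20],"jaw":0}
  ]
}}

```text
clock: 8.2
position: [501.2, 261.3, 141.6]
ee_rot: [-0.15, 0.989, 0.0, 0.0]
contact_force: [0.6, -0.6, 0.2]
gripper_width: 0.2
grasp_force: 0.0
```

```bash
python3 - <<'E'
from h import *
s=arm.read_state(); print(s["clock"],s["position"],s["ee_rot"],s["contact_force"])
cv2.imwrite("pics/w2.png",optics.get_image("wrist"))
K,C=cam("wrist",s); V=np.linalg.inv(C)
c=V[:3,:3]@np.array([501,261,55])+V[:3,3]; u=K@(c*[1,-1,-1]); print(u[:2]/u[2])
E
```

```text
8.2 [501.21771368 261.25828387 141.6155122 ] [-1.49795040e-01  9.88717023e-01  1.84806749e-04  2.45194018e-04] [ 0.581411   -0.62984847  0.2413731 ]
[318.20369591 203.08283094]
```

View pics/w2.png

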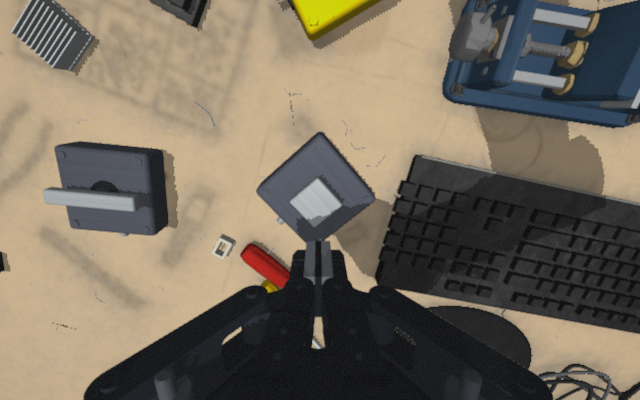

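The square plate is centred at (317,203) and was predicted at (318,203), so it lies directly under the TCP. The trip bar is far left at (90,200). I descend now.

>>> {"api": "step_arm", "payload": {
  "motion": [
    {"dr":[0,0,0],"slide":[0,-1,15],"jaw":0},
    {"dr":[0,0,0],"slide":[0,-1,35],"jaw":0},
    {"dr":[0,0,0],"slide":[0,-1,55],"jaw":0},
    {"dr":[0,0,0],"slide":[0,-1,68],"jaw":0},
    {"dr":[0,0,0],"slide":[0,-1,76],"jaw":0},
    {"dr":[0,0,0],"slide":[0,-1,81],"jaw":0},
    {"dr":[0,0,0],"slide":[0,-1,82],"jaw":0},
    {"dr":[0,0,0],"slide":[0,-1,82],"jaw":0}
  ]
}}

```text
clock: 9.25
position: [501.7, 260.5, 59.8]
ee_rot: [-0.15, 0.989, 0.0, 0.0]
contact_force: [0.2, 0.9, 0.6]
gripper_width: 0.2
grasp_force: 0.0
```

>>> {"api": "step_arm", "payload": {
  "motion": [
    {"dr":[0,0,0],"slide":[0,0,1],"jaw":0},
    {"dr":[0,0,0],"slide":[0,0,2],"jaw":0},
    {"dr":[0,0,0],"slide":[0,0,3],"jaw":0},
    {"dr":[0,0,0],"slide":[0,0,4],"jaw":0},
    {"dr":[0,0,0],"slide":[0,0,5],"jaw":0},
    {"dr":[0,0,0],"slide":[0,0,6],"jaw":0},
    {"dr":[0,0,0],"slide":[0,0,7],"jaw":0},
    {"dr":[0,0,0],"slide":[0,0,7],"jaw":0}
  ]
}}

```text
clock: 10.25
position: [501.4, 260.3, 52.5]
ee_rot: [-0.15, 0.989, -0.0, 0.0]
contact_force: [-0.6, -0.9, 3.7]
gripper_width: -0.1
grasp_force: 1.5
```

>>> {"api": "step_arm", "payload": {
  "motion": [
    {"dr":[0,0,0],"slide":[0,0,1],"jaw":0},
    {"dr":[0,0,0],"slide":[0,0,1],"jaw":0},
    {"dr":[0,0,0],"slide":[0,0,1],"jaw":0},
    {"dr":[0,0,0],"slide":[0,0,1],"jaw":0},
    {"dr":[0,0,0],"slide":[0,0,1],"jaw":0},
    {"dr":[0,0,0],"slide":[0,0,1],"jaw":0},
    {"dr":[0,0,0],"slide":[0,0,1],"jaw":0},
    {"dr":[0,0,0],"slide":[0,0,1],"jaw":0}
  ]
}}

```text
clock: 11.25
position: [501.4, 260.3, 51.3]
ee_rot: [-0.15, 0.989, 0.0, 0.0]
contact_force: [-1.0, 0.3, 3.1]
gripper_width: -0.0
grasp_force: 1.9
```

>>> {"api": "step_arm", "payload": {
  "motion": [
    {"dr":[0,0,0],"slide":[0,0,0],"jaw":0},
    {"dr":[0,0,0],"slide":[0,0,0],"jaw":0},
    {"dr":[0,0,0],"slide":[0,0,-4],"jaw":0},
    {"dr":[0,0,0],"slide":[0,0,-10],"jaw":0},
    {"dr":[0,0,0],"slide":[0,0,-25],"jaw":0},
    {"dr":[0,0,0],"slide":[0,0,-50],"jaw":0},
    {"dr":[0,0,0],"slide":[0,0,-80],"jaw":0},
    {"dr":[0,0,0],"slide":[0,0,-100],"jaw":0}
  ]
}}

```text
clock: 12.25
position: [502.0, 260.7, 153.8]
ee_rot: [-0.15, 0.989, 0.001, 0.001]
contact_force: [-0.2, 0.5, 0.3]
gripper_width: 0.1
grasp_force: 0.0
```

>>> {"api": "step_arm", "payload": {
  "motion": [
    {"dr":[0,0,0],"slide":[0,0,-10],"jaw":0},
    {"dr":[0,0,0],"slide":[0,0,-10],"jaw":0},
    {"dr":[0,0,0],"slide":[0,0,-10],"jaw":0},
    {"dr":[0,0,0],"slide":[0,0,-10],"jaw":0},
    {"dr":[0,0,0],"slide":[0,0,-10],"jaw":0},
    {"dr":[0,0,0],"slide":[0,0,-10],"jaw":0},
    {"dr":[0,0,0],"slide":[0,0,-10],"jaw":0},
    {"dr":[0,0,0],"slide":[0,0,-10],"jaw":0}
  ]
}}

```text
clock: 13.25
position: [501.4, 260.3, 161.3]
ee_rot: [-0.15, 0.989, 0.0, 0.0]
contact_force: [-0.4, -0.4, 0.3]
gripper_width: 0.2
grasp_force: 0.0
```

```bash
python3 - <<'E'
from h import *
s=arm.read_state(); print(s["clock"],s["position"],s["contact_force"])
cv2.imwrite("pics/side2.png",optics.get_image("side"))
E
```

```text
13.25 [501.43928511 260.29020254 161.32236589] [-0.36213122 -0.36554376  0.33934843]
```

View pics/side2.png

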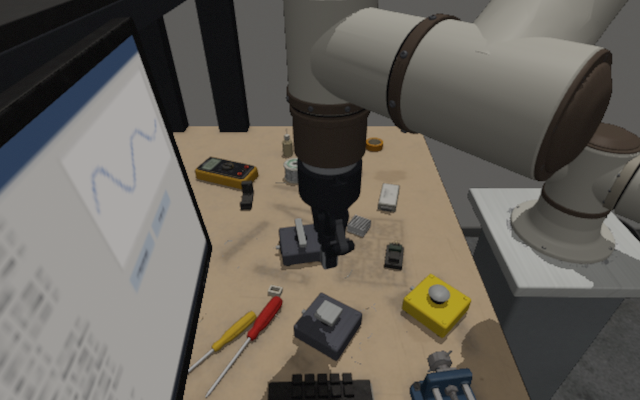

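The hand has withdrawn. The tester at (328,314) and the trip unit at (300,243) stand where they were, and nothing visible has moved.

```bash
python3 -c "
from bench import arm
print(arm.job_done())"
```

```text
the job is handed in; nothing more can be done
None
```

I touched the earth dome and then the tester plate, each for over a second at about 3 to 4 N measured at the wrist, lifted clear of both without going near the trip bar, and handed the job in at about 13 s; no verdict came back.

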